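# Press a spring pin home with one turn of the flywheel

## Task

Lay the steel spring pin from the wooden rack in the V cradle of the green bench press, clear of both the ram and the rusty eye, and let go of it. Then take the red handle and turn the flywheel exactly one full turn counter-clockwise (seen from above), so that the ram drives the pin into the eye and draws back, and let go with the handle back where it started. The handle stands in a soft rubber bush: guide the handle round its own circle gently by feel, never wrenching it sideways (its centre is not exactly where the drawing says), do not run on into a second stroke or backwards, and leave everything else as it is.

Things in the scene. Friction and masses are not known exactly. Their poses are not given: they have to be found in the camera images.
- press: Green bench press, fixed: base plate 455 x 150 x 12 mm. Origin on the table under the tip of the drawn-back ram; x is the way the ram drives, z up. Cradle on y = 0 from x = 4 to 96 mm; ram guide block x -86 to -24 mm, 60 mm wide, top at 80 mm; rusty eye (upright ring 68 mm across, bore 33 mm) x 100 to 160 mm, top at 96 mm.
- axis_nominal (a point): Nominal place of the flywheel's upright shaft (press x = -190, y = 0 mm), 103 mm above the table. The wheel head is bolted through slots: the true shaft stands up to 12 mm off this in the press's x and up to 12 mm in its y, different each time and not measured.
- cradle (a point): Where the pin's centre lies when it rests midway in the cradle: 60 mm above the table, pin along the press's x; 10 mm then stay free at each end, and it may be up to 10 mm off lengthwise. The cradle is a steel V, 26 mm wide over its edges, on an 18 mm wide stem; fingers can straddle it down to the base plate (top at 12 mm).
- eye_mouth (a point): Centre of the near mouth of the eye's 33 mm bore, 61.5 mm above the table (x = 100 mm in the press's frame).
- ram_tip (a point): Centre of the ram's flat tip (round, 20 mm across). One turn of the flywheel drives it 75 mm along the press's x and back. It is sprung and rubs: the load at the handle is about 1 to 5 N, rising to 5 to 11 N in the driving half of the turn.
- pin: Spring pin: plain bright steel rod 28 mm across, 80 mm long, bevelled ends, 0.3 to 0.5 kg. Origin at its middle on its axis; x along its length (ends alike). It lies in one of two V grooves, 84 mm apart, of the wooden rack, axis 50 mm above the table; the rack's base below it is 14 mm thick and fingers can straddle the groove down to it.
- bush: Brass rod 28 mm across, 50 mm long, in the rack's other groove; not needed, leave it. Origin at its middle.
- grip (a point): Middle of the red handle, an upright round grip 24 mm across, 106 to 154 mm above the table (point at 134 mm), free to spin on its stem. The stem is clamped in a slot of the wheel, 45 to 63 mm from the true shaft, in any direction at the start. Flywheel below: disc 170 mm across, top at 101 mm, hub nut at its middle to 113 mm. The point's rotation says nothing of the wheel's angle.
- give_r (a joint): How far the handle is pulled outwards (+, away from the shaft) or pushed inwards (-) in its soft rubber bush, in m: 0 unloaded, 0.001 for every 4 N. Guided well round its true circle it stays near 0. More than 0.004 m (16 N) either way harms the bush.
- give_t (a joint): The same along the rim, + counter-clockwise: the turning load shows here as up to 3 mm. More than 0.006 m (24 N) either way harms the bush.
- wheel (a joint): Angle turned by the flywheel: 0 at the start (ram drawn back), growing counter-clockwise seen from above; 6.283 after one full turn; it can be turned on past that. It stays where it is left. Zero is wherever the handle starts, not a fixed direction.
- bearing: Loose bearing ring, 72 mm across, 18 mm high; leave it.
- spanner: Loose open spanner 200 mm long; leave it.
- grease_tin: Tin 90 mm across, 60 mm high; leave it.

How it is judged (in metres and radians):
On the way, in this order (a step that is already met when the one before it is completed fails the run):
1. the pin lies free in the cradle, between the ram and the eye, with the wheel not yet turned (x of pin in the frame of press between 0.0375 and 0.0625 m and y of pin in the frame of press between -0.004 and 0.004 m and z of pin in the frame of press between 0.055 and 0.065 m and angle between the x axis of pin and the x axis of press, either way round below 0.12 rad and contact force between the fingers and pin below 0.1 N and value of joint wheel below 0.15 rad), for 0.2 s.
2. the wheel at mid-turn has driven the ram and the pin fully into the eye (x of pin in the frame of press between 0.109 and 0.125 m and y of pin in the frame of press between -0.006 and 0.006 m and z of pin in the frame of press between 0.053 and 0.066 m and angle between the x axis of pin and the x axis of press, either way round below 0.12 rad and value of joint wheel above 2.9 rad and x of ram_tip in the frame of press above 0.07 m), for 0.02 s.
At the end, for the whole second after the job is handed in: The pin is at rest in the eye, its centre 117 mm (within 8 mm) along the press's x, in line within 0.12 rad; the flywheel is at rest one full turn on (6.283 within 0.12 rad), the ram drawn back within 3 mm, handle released (x of pin in the frame of press between 0.109 and 0.125 m and y of pin in the frame of press between -0.006 and 0.006 m and z of pin in the frame of press between 0.053 and 0.066 m and angle between the x axis of pin and the x axis of press, either way round below 0.12 rad and value of joint wheel between 6.16319 and 6.40319 rad and velocity of joint wheel between -0.03 and 0.03 rad/s and linear speed of pin below 0.01 m/s and x of ram_tip in the frame of press below 0.003 m); the robot touches nothing.
It fails at once if the handle is pulled or pushed radially by more than 16 N (4 mm of give in its bush) (value of joint give_r above 0.004 m or value of joint give_r below -0.004 m).
It fails at once if the handle is pushed along the rim by more than 24 N (6 mm of give in its bush) (value of joint give_t above 0.006 m or value of joint give_t below -0.006 m).
It fails at once if the flywheel is run on into a second stroke (more than 0.35 rad past one turn) (value of joint wheel above 6.63319 rad).
It fails at once if the flywheel is turned backwards by more than 0.35 rad (value of joint wheel below -0.35 rad).
It fails at once if a bystander is moved more than 20 mm (distance of any of bush, bearing, spanner, grease_tin from where it was at the start of the episode above 0.02 m).
It also fails if it takes over 72 s, if anything falls off the work surface, if the arm or the gripper's body presses on something with over 40 N, if the wrist force passes 120 N, or if a joint passes its speed limit or range.

## Robot

A 6-joint arm with a two-finger parallel gripper is mounted at the origin on the work surface. World frame = base frame: x ahead of the robot, y to its left, z up, the work surface at z = 0. Lengths are in mm, angles in degrees, forces in N, time in s.
With the tool pointing down it reaches from about 375 to 975 mm from the base axis. Payload 3.8 kg.
Tool frame: the origin (TCP) lies midway between the tips of the shut fingers; the grasp point (between the pads) lies 19 mm behind it; z points along the fingers, x is the direction in which the jaws open and shut, and the axes are right-handed (so a half turn about z gives the same grasp; the last joint's range is limited). The gripper opens to 88 mm and grips with 3 to 60 N. Pads are 18 mm wide; open, the fingers measure 123 mm over their backs; the gripper's body (75 mm by 187 mm) begins 45 mm behind the grasp point.
Start: joints at [-72.244, 15.12, 91.902, -0, 72.978, -2.114], TCP at [229.42, -634.81, 213.306] pointing down, gripper open.
Joint ranges: [-150.88, 150.88], [-54.13, 125.18], [17.81, 147.31], [-75.09, 255.09], [0, 152.58], [-146.25, 146.25]. Speed limits (degrees/s): [147.25, 147.25, 180, 180, 180, 180].

## Interface

Orientations are given as [roll, pitch, yaw] about the fixed x, y, z axes, in that order (R = Rz(yaw) Ry(pitch) Rx(roll)).
In Python, from rig import observe, grab_frame, job_done, cut_out, place_of gives the robot as it stands. The module is installed in compiled form; this text tells all that it offers.
- The arm moves only by the tool step_arm, never from a script. Its argument "motion" is a list of rows, each a list of 2 entries, a list of its own where there are three numbers: the shift along the tool's x, y, z in mm, then the turn about the tool's z in degrees. In form: [[[x, y, z], roll], ...]. A call has 1 to 8 rows; each row is the pose to reach, as a shift and turn from the pose commanded when the call began, along the tool's axes at that moment; what a row does not reach only later rows make up. A row lasts 1/8 s, in which the tool goes at most 62.5 mm and 10.7 degrees, less where a joint would pass 70% of its speed; a pose out of reach is approached as far as the arm can. A call with a gripper value outside its range is refused whole. "jaw" is the finger opening in mm, from 0 to 88.1, set as the call begins (left out, the last holds). The fingers move at their own pace and stop on an object; "squeeze" is the grip in N (left out, the last holds). Time passes only in rows, so rows that repeat a pose let the fingers close. It gives the time, the measured TCP pose, the force and the opening at its end, in the units of the state.
- observe(): the state, without advancing time (a new reading comes with each control period).
- grab_frame(name): name is "scene" or "top"; returns a dict with "image" (400x640x3 uint8, blue, green, red), "K" (3x3 intrinsics, pixels), "pose" (4x4, takes a point from camera to world coordinates). Camera axes: x right, y up, looking along -z (the intrinsics and any distortion apply to the point x, -y, -z); pixel columns grow to the right and rows downward; lengths in mm; the calibration is good to about 2 mm. A picture is of the moment at which its call begins. There is no depth.
- job_done(): hands the job in, once; it reports no verdict.
Trained networks look in a picture, given as the dict that the camera call returned (one of the last four; its "shot" number tells which), for a name from the list of things; names that differ only in an ending like _2 or _b are one class to them, and where a whole thing is asked for, a point or a joint stands for the part that bears it (a point fixed in the world has none). Each returns a list of dicts, best first, with "score" (0 to 1); they miss things now and then, are a little off and sometimes report something else, mostly with a low value. They report only what shows in the picture. A call takes as long as a camera call.
- cut_out(picture, query): "mask" (400x640 bool, what is visible of it) and "centre" ([column, row] in pixels, amid what is visible of it).
- place_of(picture, query): "centre" ([column, row] in pixels: a listed point, or the origin of a listed thing).
The state is a dict: "time_s": time; "q": joint angles; "qd": joint speeds; "joint_efforts": joint torques, N m; "tool_pos": TCP position; "eef_rot": TCP orientation; "force": force on the tool from outside, world axes, zero at the start; "wrist_torque": the same for the moment, N m; "finger_gap": opening from 0.0 (shut) to 1.0 (fully open).
Only numpy, scipy, OpenCV 4.12 (cv2) and the standard library are available. Lean on these libraries where they do the work, as an engineer would, in place of code of your own. Each camera call takes 0.05 s, during which the arm holds its last target. There are 200 camera calls.

## Working session

There is one attempt and no reset: what is moved stays moved. The work goes in short steps, Python scripts to look and compute and a tool call to move; the robot and the scene stay as the last step left them, time stands still between calls to the robot, and variables do not carry over. Pictures are saved under pics/ and viewed, about 8 in all and at most 12, crops included, and the job is handed in when it is done.

Besides the shell and the picture viewer there is one more tool, called after "Emit:" as name([rows], argument=value, ...), one row to a line, values as JSON. step_arm: Moves the arm, as the interface text tells. Its arguments: {"type":"object","properties":{"motion":{"type":"array"},"jaw":{"type":"number"},"squeeze":{"type":"number"}},"required":["motion"]}

```bash
mkdir -p pics; cat > h.py <<'E'
import numpy as np, cv2
from rig import *
def ray(f,px):
    K=np.array(f["K"]);T=np.array(f["pose"])
    d=np.linalg.inv(K)@np.array([px[0],px[1],1.]);d=np.array([d[0],-d[1],-d[2]])
    return T[:3,3],T[:3,:3]@d
def atz(f,px,z):
    o,d=ray(f,px);return o+d*(z-o[2])/d[2]
def tri(a,b):
    (o1,d1),(o2,d2)=a,b
    A=np.stack([d1,-d2],1);s=np.linalg.lstsq(A,o2-o1,rcond=None)[0]
    p,q=o1+s[0]*d1,o2+s[1]*d2
    return (p+q)/2,np.linalg.norm(p-q)
E
python3 - <<'E'
from h import *
np.set_printoptions(precision=1,suppress=True)
fs={n:grab_frame(n) for n in("scene","top")}
for n,f in fs.items():
    cv2.imwrite(f"pics/{n}0.png",f["image"]); print(n,[k for k in f],np.array(f["pose"]),np.array(f["K"]))
Z=dict(press=0,axis_nominal=103,cradle=60,eye_mouth=61.5,ram_tip=61,pin=50,bush=50,grip=134,bearing=9,spanner=3,grease_tin=30)
for q in Z:
    r={}
    for n,f in fs.items():
        p=place_of(f,q)
        for x in p[:2]: print(q,n,round(x["score"],2),np.array(x["centre"]),atz(f,x["centre"],Z[q]))
        if p:r[n]=ray(f,p[0]["centre"])
    if len(r)==2: print("   tri",*tri(r["scene"],r["top"]))
print(observe())
E
```

```text
scene ['image', 'K', 'pose', 'shot'] [[   0.8   -0.3    0.5  983.8]
 [   0.6    0.4   -0.7 -591.5]
 [  -0.     0.8    0.5  567.7]
 [   0.     0.     0.     1. ]] [[379.8   0.  325.6]
 [  0.  379.8 197.2]
 [  0.    0.    1. ]]
top ['image', 'K', 'pose', 'shot'] [[  0.    1.   -0.2 422.4]
 [ -1.    0.   -0.  -36.9]
 [  0.    0.2   1.  841.6]
 [  0.    0.    0.    1. ]] [[368.7   0.  315.1]
 [  0.  368.7 201.3]
 [  0.    0.    1. ]]
press top 0.85 [277.8 239.8] [506.7  50.    0. ]
cradle scene 0.57 [318.6 196.6] [496.   17.5  60. ]
cradle scene 0.54 [398.9 247.7] [744.  -36.2  60. ]
cradle top 0.75 [298.8 241.5] [498.3  -0.9  60. ]
   tri [501.3   2.3  69.1] 10.651373184389536
eye_mouth scene 0.9 [307.1 206.8] [502.6 -34.9  61.5]
eye_mouth top 0.68 [317.5 238.1] [506.4 -40.2  61.5]
   tri [506.3 -39.9  65.7] 0.9549546180311469
ram_tip scene 0.5 [331.4 187.3] [496.6  69.6  61. ]
ram_tip top 0.74 [275.2 236.1] [508.2  49.5  61. ]
   tri [508.5  49.6  74.8] 4.689955546937459
pin scene 0.64 [235.8 301. ] [ 575.9 -322.8   50. ]
pin scene 0.32 [332.9 189.5] [495.5  77.6  50. ]
pin top 0.6 [45
[... 692 characters left out ...]
 3. ]
spanner top 0.65 [382.5 294.6] [ 391.9 -187.1    3. ]
   tri [ 730.8 -124.6   -1.9] 2.86034802626815
grease_tin scene 0.93 [398.6 249.2] [731.6  -8.1  30. ]
grease_tin scene 0.2 [366.6 291.2] [ 739.7 -149.8   30. ]
grease_tin top 0.79 [291.9 147.7] [717.9  24.5  30. ]
   tri [722.8  23.3   5.3] 9.673349718812236
{'time_s': 1.2, 'q': array([-72.2,  15.1,  91.9,  -0. ,  73. ,  -2.1]), 'qd': array([0. , 0.1, 0.1, 0. , 0. , 0.1]), 'joint_efforts': array([ -0. , -50.2, -35.7,   0.1,   0. ,  -0. ]), 'tool_pos': array([ 229.4, -634.8,  213.3]), 'eef_rot': array([180. ,  -0. , -70.1]), 'force': array([-0.6, -0.4,  0.8]), 'wrist_torque': array([ 0.,  0., -0.]), 'finger_gap': 0.9991852968212446}
```

```bash
python3 -c "
import cv2,numpy as np
a=cv2.imread('pics/scene0.png');b=cv2.imread('pics/top0.png')
cv2.imwrite('pics/both0.png',cv2.resize(np.vstack([a,b]),(480,600)))"
```

```text
(no output)
```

View pics/top0.png

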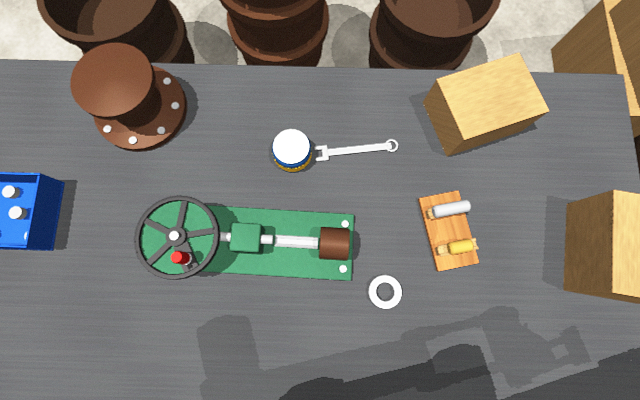

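View pics/scene0.png

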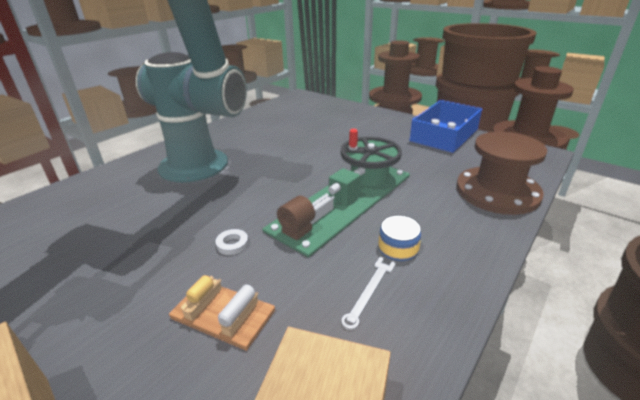

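The top view shows the press with the wheel hub at about (174,236), the red handle top at (180,257), the eye at (335,243), the pin at (450,210) and the brass bush at (461,247). The scene view agrees. Next I'll measure the axes.

```bash
python3 - <<'E'
from h import *
np.set_printoptions(precision=2,suppress=True)
f=grab_frame("top");g=grab_frame("scene")
im=f["image"]
for fr,n in((f,"top"),(g,"scene")):
  for q in("pin","bush","grip"):
    c=cut_out(fr,q)[0];m=c["mask"].astype(np.uint8)
    cs=max(cv2.findContours(m,0,1)[0],key=cv2.contourArea)
    print(n,q,c["score"],m.sum(),cv2.minAreaRect(cs),c["centre"])
    if q!="grip":
        ys,xs=np.nonzero(m); P=np.array([atz(fr,(x,y),57)[:2] for x,y in zip(xs,ys)])
        w,V=np.linalg.eigh(np.cov(P.T)); print(" mean",P.mean(0),"dir deg",np.degrees(np.arctan2(V[1,1],V[0,1])),"len",np.ptp(P@V[:,1]),np.ptp(P@V[:,0]), (P@V[:,1]).min()/2*V[:,1]*1+(P@V[:,1]).max()/2*V[:,1]+P.mean(0)@V[:,0]*V[:,0])
hsv=cv2.cvtColor(im,cv2.COLOR_BGR2HSV)
gm=((hsv[...,0]>60)&(hsv[...,0]<90)&(hsv[...,1]>100)).astype(np.uint8)
gm[:, :215]=0; gm[:,360:]=0
# plate edges: top & bottom & right
top=[];bot=[];right=[]
for x in range(265,350):
    y=np.nonzero(gm[200:290,x])[0]; top.append(atz(f,(x,200+y.min()-.5),12));bot.append(atz(f,(x,200+y.max()+.5),12))
for y in range(217,277):
    x=np.nonzero(gm[y])[0]; right.append(atz(f,(x.max()+.5,y),12))
for n,L in(("top",top),("bot",bot),("right",right)):
    vx,vy,x0,y0=cv2.fitLine(np.float32(np.array(L)[:,:2]),cv2.DIST_HUBER,0,.01,.01).ravel(); print(n,x0,y0,np.degrees(np.arctan2(vy,vx)))
a=cv2.resize(im[185:290,125:365],None,fx=3.3,fy=3.3,interpolation=cv2.INTER_CUBIC)
cv2.imwrite("pics/press.png",a)
E
```

```text
top pin 0.94 511 ((451.4423522949219, 208.71151733398438), (13.728130340576172, 39.81157302856445), 78.69007110595703) [451.7, 209.3]
 mean [ 578.61 -328.38] dir deg 102.87984319024184 len 87.58411301481209 29.798377631617484 [ 578.65 -328.53]
top bush 0.84 330 ((460.09619140625, 246.4807586669922), (13.532013893127441, 26.279563903808594), 78.69007110595703) [458.3, 249.9]
 mean [ 497.25 -343.03] dir deg 102.63335109436417 len 56.41542061837413 28.161239114616592 [ 497.26 -343.05]Traceback (most recent call last):
  File "<stdin>", line 7, in <module>
IndexError: list index out of range
```

```bash
python3 - <<'E'
from h import *
np.set_printoptions(precision=2,suppress=True)
f=grab_frame("top");g=grab_frame("scene")
im=f["image"]
hsv=cv2.cvtColor(im,cv2.COLOR_BGR2HSV)
gm=((hsv[...,0]>60)&(hsv[...,0]<90)&(hsv[...,1]>100)).astype(np.uint8)
gm[:, :215]=0; gm[:,360:]=0
top=[];bot=[];right=[]
for x in range(265,350):
    y=np.nonzero(gm[200:290,x])[0]; top.append(atz(f,(x,200+y.min()-.5),12));bot.append(atz(f,(x,200+y.max()+.5),12))
for y in range(217,277):
    x=np.nonzero(gm[y])[0]; right.append(atz(f,(x.max()+.5,y),12))
for n,L in(("top",top),("bot",bot),("right",right)):
    vx,vy,x0,y0=cv2.fitLine(np.float32(np.array(L)[:,:2]),cv2.DIST_HUBER,0,.01,.01).ravel(); print(n,x0,y0,np.degrees(np.arctan2(vy,vx)))
for fr,n in((f,"top"),(g,"scene")):
    h=cv2.cvtColor(fr["image"],cv2.COLOR_BGR2HSV)
    red=(((h[...,0]<6)|(h[...,0]>174))&(h[...,1]>190)&(h[...,2]>90)).astype(np.uint8)
    k,l,s,c=cv2.connectedComponentsWithStats(red)
    for i in range(1,k):
        if s[i,4]>15: print(n,s[i],c[i])
a=cv2.resize(im[185:290,125:365],None,fx=3.3,fy=3.3,interpolation=cv2.INTER_CUBIC)
b=cv2.resize(g["image"][105:255,260:430],None,fx=1.8,fy=1.8,interpolation=cv2.INTER_CUBIC)
o=np.zeros((600,800,3),np.uint8);o[:a.shape[0],:a.shape[1]]=a[:,:800];o[600-250:,:b.shape[1]]=b[:250]
cv2.imwrite("pics/press.png",o)
E
```

```text
top 572.73083 -15.312908 87.90799
bot 424.48004 -21.220106 88.0797
right 496.0918 -118.2884 -2.1350799
top [174 251  15  13  97] [183.01 257.56]
```

View pics/press.png

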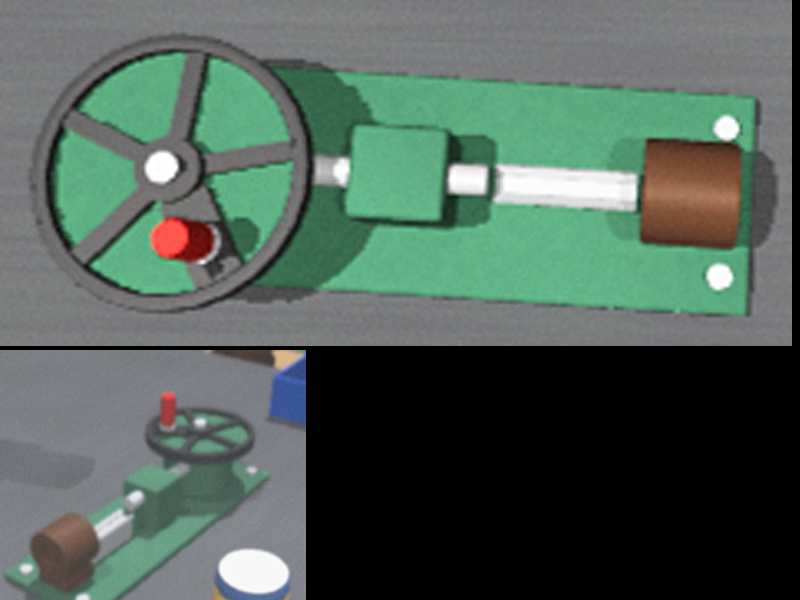

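The crop shows the hub nut at full-frame (174.1,235.6), the handle top at (176.5,257.1), the eye spanning columns 319.5–349.2 and the cradle from about 275 to 318.

```bash
python3 - <<'E'
from h import *
np.set_printoptions(precision=2,suppress=True)
f=grab_frame("top")
th=np.radians(-92.0);u=np.array([np.cos(th),np.sin(th)]);v=np.array([-u[1],u[0]]);c=np.array([498.6,-18.3])
def P(cx,cy,z,n,ex):
    p=atz(f,(125+(cx+.5)/3.3-.5,185+(cy+.5)/3.3-.5),z)[:2];print(n,p,"s",(p-c)@u-ex,"t",(p-c)@v)
P(642,192,95.5,"eyeL",100);P(740,194,95.5,"eyeR",160)
P(495,185,65,"cradL",4);P(637,191,65,"cradR",96);P(488,180,71,"ramtop",0)
for x,y,e in((352,126,-86),(350,217,-86),(452,131,-24),(447,222,-24)):P(x,y,80,"block",e)
P(162,167,113,"hub",-190);P(170,238,154,"grip",0)
# wheel outer ellipse
m=cv2.inRange(f["image"][180:295,120:235],(0,0,0),(85,75,75))
cs=max(cv2.findContours(m,0,1)[0],key=cv2.contourArea);(a,b),sz,ang=cv2.fitEllipse(cv2.convexHull(cs));p=atz(f,(a+120,b+180),101)[:2];print("wheel",p,sz,(p-c)@u+190,(p-c)@v)
E
```

```text
eyeL [493.27 -43.76] s -74.3651724935182 t -4.442261333440358
eyeR [ 493.69 -103.73] s -74.45072326537608 t -1.9224978891133728
cradL [498.04  49.78] s -72.01608267294289 t -2.934004368395827
cradR [496.71 -40.84] s -73.4054364097024 t -1.0997802897499331
ramtop [500.5  53.7] s -72.0184675105412 t -0.6175467670963152
block [531.3  140.24] s -73.58699868253487 t 27.14738213220016
block [474.23 137.26] s -68.61052519539285 t -29.783958535029697
block [529.86  76.93] s -72.26110769649402 t 27.9149311617653
block [472.8   76.77] s -70.1145172154561 t -29.099680826959084
hub [498.65 244.67] s -72.80762717866071 t -9.12406989730912
grip [454.76 220.12] s -236.74630607644428 t -52.12999697251319
wheel [496.64 233.81] (75.85126495361328, 83.19065856933594) -61.885448715166376 -10.75298066357636
```

```bash
cat >> h.py <<'E'
def to(x,y,z,yaw,o=None):
    "shift in tool axes and turn to reach world pose"
    o=o or observe();p=np.array(o["tool_pos"]);a=np.radians(o["eef_rot"][2])
    X=np.array([np.cos(a),np.sin(a),0]);Y=np.array([np.sin(a),-np.cos(a),0]);d=np.array([x,y,z])-p
    print("to",np.round([d@X,d@Y,-d[2]],1),"turn",round((o["eef_rot"][2]-yaw+180)%360-180,1))
E
python3 - <<'E'
from h import *
to(577.5,-327,213,12.9)
f=grab_frame("top")
for z in(100,200):print(z,[np.round(atz(f,p,z)) for p in((620,192),(568,238),(566,268))])
E
```

```text
to [-1.712e+02 -4.320e+02  3.000e-01] turn -83.0
100 [array([ 615., -663.,  100.]), array([ 516., -544.,  100.]), array([ 457., -534.,  100.])]
200 [array([ 589., -578.,  200.]), array([ 504., -476.,  200.]), array([ 452., -467.,  200.])]
```

Emit:
step_arm([
  [[-30, -45, -50], -8],
  [[-65, -95, -80], -18],
  [[-100, -150, -85], -28],
  [[-141, -211, -87], -38],
  [[-150, -265, -80], -48],
  [[-158, -320, -70], -58],
  [[-165, -375, -60], -68],
  [[-171, -432, -50], -78],
], jaw=88)

```text
time_s: 2.65
tool_pos: [576.8, -327.2, 264.0]
eef_rot: [180.0, -0.0, 8.2]
force: [1.4, -0.1, -0.8]
finger_gap: 0.998
```

Emit:
step_arm([
  [[0, 0, 20], -5],
  [[0, 0, 60], -5],
  [[0, 0, 60], -5],
])

```text
time_s: 3.02
tool_pos: [572.9, -326.6, 199.5]
eef_rot: [-179.7, 0.3, 12.9]
force: [0.1, -1.3, -0.7]
finger_gap: 0.993
```

```bash
python3 - <<'E'
from h import *
o=observe();print(o["tool_pos"],o["eef_rot"],o["force"],o["time_s"])
f=grab_frame("top");g=grab_frame("scene")
for q in("pin",):
  for n,fr in(("top",f),("scene",g)):
    for c in place_of(fr,q)[:2]:print(n,c,atz(fr,c["centre"],50))
b=cv2.resize(g["image"][200:360,130:330],None,fx=2,fy=2);a=cv2.resize(f["image"][160:290,390:550],None,fx=2.4,fy=2.4)
w=np.zeros((330,800,3),np.uint8);w[:320,:400]=b;w[:312,400:784]=a
cv2.imwrite("pics/p1.png",w)
E
```

```text
[ 572.89957733 -326.57154557  199.52732418] [-179.67486167    0.33101034   12.89974451] [ 0.10148043 -1.27499006 -0.71755758] 3.025
top {'centre': [451.6, 205.7], 'score': 0.74} [ 586.64091261 -331.77941066   50.        ]
top {'centre': [297.2, 242.4], 'score': 0.2} [497.22036598   2.96875503  50.        ]
scene {'centre': [238.0, 301.9], 'score': 0.66} [ 580.53931031 -321.83807234   50.        ]
```

View pics/p1.png

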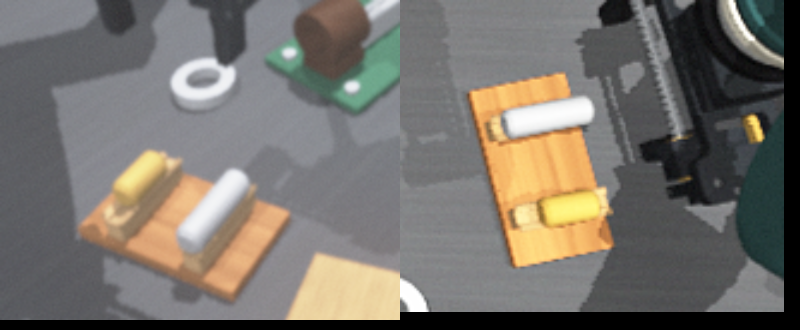

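The picture shows the pin clear in its groove at top-view (452,209), with the gripper behind it. I'll check the tool's projection and estimate the axis height properly before descending.

```bash
python3 - <<'E'
from h import *
f=grab_frame("top");o=observe()
def proj(f,p):
    T=np.array(f["pose"]);c=T[:3,:3].T@(np.array(p)-T[:3,3]);q=np.array(f["K"])@[c[0],-c[1],-c[2]];return q[:2]/q[2]
a=np.radians(12.9);t=np.array(o["tool_pos"])
for s in(-61,-44,0,44,61):print(s,proj(f,t+s*np.array([np.cos(a),np.sin(a),0])))
A=np.array([np.cos(a+np.pi/2),np.sin(a+np.pi/2),0]);N=np.array([np.cos(a),np.sin(a),0])
h=cv2.cvtColor(f["image"],cv2.COLOR_BGR2HSV)
m=np.zeros(h.shape[:2],bool);r=cut_out(f,"pin")[0];m=r["mask"];ys,xs=np.nonzero(m)
for z in(50,56):
  P=np.array([atz(f,(x,y),z) for x,y in zip(xs,ys)]);n=P@N;l=P@A
  print(z,"N",np.percentile(n,[1,50,99]),"A",np.percentile(l,[1,50,99]),"centre",np.median(n)*N+(np.percentile(l,1)+np.percentile(l,99))/2*A)
print(o["tool_pos"]@N,o["tool_pos"]@A)
to(577.5,-327,100,12.9)
E
```

```text
-61 [492.71561001 228.01363741]
-44 [489.85583845 218.51450082]
0 [482.5934014  194.39128676]
44 [475.52553223 170.91435747]
61 [472.84521664 162.0113093 ]
50 N [478.46193154 492.22223671 506.0295073 ] A [-493.71861795 -452.33667782 -408.61824684] centre [ 580.52254013 -329.89280849    0.        ]
56 N [477.8934149  491.54941883 505.25203218] A [-490.96403329 -449.89576266 -406.50871146] centre [ 579.32374569 -327.67233744    0.        ]
488.05245844943397 -449.61500718738023
to [  1.9  -1.9 106.2] turn -0.1
```

Emit:
step_arm([
  [[3, 1, 40], 0],
  [[3, 1, 80], 0],
  [[3, 1, 80], 0],
  [[3, 1, 80], 0],
], jaw=64)

```text
time_s: 3.82
tool_pos: [579.3, -329.4, 125.9]
eef_rot: [179.9, -0.1, 12.9]
force: [0.5, -0.1, -0.1]
finger_gap: 0.725
```

Emit:
step_arm([
  [[1, 0, 30], 0],
  [[1, 0, 60], 0],
  [[1, 0, 85], 0],
  [[1, 0, 93], 0],
  [[1, 0, 93], 0],
  [[1, 0, 93], 0],
])

```text
time_s: 4.58
tool_pos: [580.7, -329.4, 33.0]
eef_rot: [179.9, -0.1, 12.9]
force: [-0.5, -0.5, 0.7]
finger_gap: 0.727
```

Emit:
step_arm([
  [[0, 0, 0], 0],
  [[0, 0, 0], 0],
  [[0, 0, 0], 0],
  [[0, 0, 0], 0],
], jaw=15, squeeze=30)

```text
time_s: 5.08
tool_pos: [580.1, -328.4, 31.1]
eef_rot: [180.0, -0.1, 12.8]
force: [6.2, 3.3, 2.6]
finger_gap: 0.293
```

Emit:
step_arm([
  [[0, 0, 0], 0],
  [[0, 0, 0], 0],
  [[0, 0, -20], 0],
  [[0, 0, -60], 0],
  [[0, 0, -100], 0],
  [[0, 0, -100], 0],
  [[0, 0, -100], 0],
])

```text
time_s: 5.95
tool_pos: [578.7, -328.5, 131.0]
eef_rot: [180.0, 0.0, 12.9]
force: [-0.0, -0.2, -0.2]
finger_gap: 0.17
```

```bash
python3 - <<'E'
from h import *
o=observe();print(o["force"],o["finger_gap"])
f=grab_frame("top");g=grab_frame("scene");r=[]
for n,fr in(("top",f),("scene",g)):
  c=place_of(fr,"pin")[0];print(n,c,atz(fr,c["centre"],o["tool_pos"][2]+19));r.append(ray(fr,c["centre"]))
print(tri(*r))
b=cv2.resize(g["image"][180:340,130:330],None,fx=2,fy=2);a=cv2.resize(f["image"][160:290,390:550],None,fx=2.4,fy=2.4)
w=np.zeros((330,800,3),np.uint8);w[:320,:400]=b;w[:312,400:784]=a
cv2.imwrite("pics/p2.png",w)
to(498.2,4.5,190,-2)
E
```

```text
[-0.02602048 -0.15974751 -0.20903327] 0.1703649627010877
top {'centre': [451.0, 206.3], 'score': 0.95} [ 564.69064521 -293.33880703  149.97595269]
scene {'centre': [238.0, 303.8], 'score': 0.76} [ 661.03297462 -376.27031865  149.97595269]
(array([ 585.49117183, -327.75752611,   53.79010631]), np.float64(3.1592811797221403))
to [  -3.8 -341.8  -61.1] turn 14.9
```

View pics/p2.png

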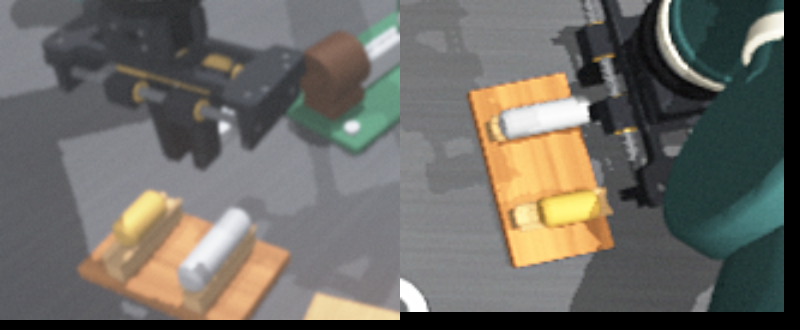

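The pin is still in the rack, about scene (238,303), and the fingers closed empty to 15 mm. I'll find out why.

```bash
cat >> h.py <<'E'
def proj(f,p):
    T=np.array(f["pose"]);c=T[:3,:3].T@(np.array(p)-T[:3,3]);q=np.array(f["K"])@[c[0],-c[1],-c[2]];return q[:2]/q[2]
E
python3 - <<'E'
from h import *
f=grab_frame("top");g=grab_frame("scene");o=observe();t=np.array(o["tool_pos"]);a=np.radians(12.9)
N=np.array([np.cos(a),np.sin(a),0]);A=np.array([-N[1],N[0],0])
for n,fr,off,(r0,r1,c0,c1),s in(("t",f,0,(160,290,420,540),3),("s",g,0,(200,340,160,290),3)):
    im=cv2.resize(fr["image"][r0:r1,c0:c1],None,fx=s,fy=s)
    def dot(p,col):
        q=(proj(fr,p)-[c0,r0]+.5)*s;cv2.circle(im,tuple(int(v) for v in q),3,col,-1)
    dot(t,(0,0,255));dot(t+8*N,(0,255,255));dot(t-8*N,(0,255,255))
    C=492*N-449.5*A+np.array([0,0,50])
    for l in(-40,0,40):dot(C+l*A,(255,0,255))
    dot(C+[0,0,14],(0,255,0))
    cv2.imwrite(f"pics/d{n}.png",im)
x,y=cv2.imread("pics/dt.png"),cv2.imread("pics/ds.png");w=np.zeros((420,780,3),np.uint8);w[:x.shape[0],:x.shape[1]]=x;w[:y.shape[0],370:370+y.shape[1]]=y
cv2.imwrite("pics/d.png",w)
E
```

```text
(no output)
```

View pics/d.png

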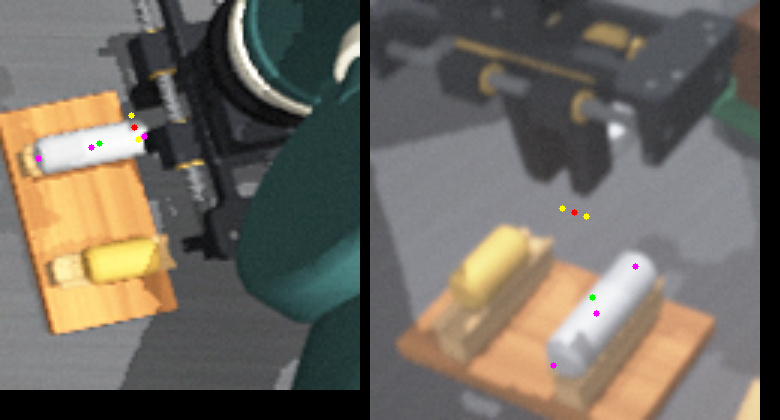

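```bash
python3 - <<'E'
from h import *
f=grab_frame("top");g=grab_frame("scene")
print(observe()["tool_pos"])
for s in((219,261),(224.3,263),(229,264)):
  for t in((467,206),(471,209)):print(s,t,*tri(ray(g,s),ray(f,t)))
for c in place_of(g,"pin")[:1]+place_of(f,"pin")[:1]:print(c)
E
```

```text
[ 578.85792865 -328.2033788   129.87617791]
(219, 261) (467, 206) [ 565.76182809 -328.82825921  143.66923354] 5.515947774929419
(219, 261) (471, 209) [ 562.70535632 -332.15273809  144.37337117] 3.6180804313555646
(224.3, 263) (467, 206) [ 569.15517986 -327.0313356   139.69900068] 2.922213549152861
(224.3, 263) (471, 209) [ 566.12513633 -330.37528563  140.53095264] 12.099079980158574
(229, 264) (467, 206) [ 571.98590642 -324.96965348  137.45126153] 10.428843969330023
(229, 264) (471, 209) [ 568.98369947 -328.32603622  138.39753244] 19.62605754602596
{'centre': [235.5, 302.3], 'score': 0.64}
{'centre': [447.8, 207.7], 'score': 0.67}
```

Emit:
step_arm([
  [[2, 0, 0], 0],
  [[2, 0, 0], 0],
  [[2, 0, 0], 0],
  [[2, 0, 0], 0],
], jaw=64)

```text
time_s: 6.95
tool_pos: [581.2, -328.0, 130.8]
eef_rot: [180.0, 0.0, 12.9]
force: [-0.2, 0.1, -0.3]
finger_gap: 0.6
```

Emit:
step_arm([
  [[0, 0, 40], 0],
  [[0, 0, 80], 0],
  [[0, 0, 100], 0],
  [[0, 0, 100], 0],
  [[0, 0, 104], 0],
  [[0, 0, 108], 0],
  [[0, 0, 108], 0],
])

```text
time_s: 7.82
tool_pos: [581.6, -328.2, 23.5]
eef_rot: [180.0, -0.0, 12.9]
force: [0.4, 0.1, -1.1]
finger_gap: 0.727
```

Emit:
step_arm([
  [[0, 0, 0], 0],
  [[0, 0, 0], 0],
  [[0, 0, 0], 0],
  [[0, 0, 0], 0],
  [[0, 0, 0], 0],
  [[0, 0, 0], 0],
], jaw=20, squeeze=40)

```text
time_s: 8.57
tool_pos: [581.4, -328.0, 22.9]
eef_rot: [180.0, -0.0, 12.9]
force: [1.6, 0.1, 0.3]
finger_gap: 0.307
```

Emit:
step_arm([
  [[0, 0, -5], 0],
  [[0, 0, -15], 0],
  [[0, 0, -35], 0],
  [[0, 0, -65], 0],
  [[0, 0, -95], 0],
  [[0, 0, -120], 0],
  [[0, 0, -140], 0],
  [[0, 0, -140], 0],
])

```text
time_s: 9.57
tool_pos: [582.7, -328.9, 166.0]
eef_rot: [179.8, -0.2, 12.9]
force: [0.2, -0.4, -4.9]
finger_gap: 0.304
```

```bash
python3 - <<'E'
from h import *
np.set_printoptions(precision=1,suppress=True)
o=observe();print(o["tool_pos"],o["force"],o["finger_gap"])
f=grab_frame("top");g=grab_frame("scene");r=[]
for n,fr in(("top",f),("scene",g)):
  c=place_of(fr,"pin")[0];print(n,c);r.append(ray(fr,c["centre"]))
print(tri(*r))
b=cv2.resize(g["image"][140:330,130:330],None,fx=2,fy=2);a=cv2.resize(f["image"][160:290,390:550],None,fx=2.4,fy=2.4)
w=np.zeros((380,800,3),np.uint8);w[:380,:400]=b;w[:312,400:784]=a
cv2.imwrite("pics/p3.png",w)
to(498.2,4.5,163,-2)
E
```

```text
[ 582.7 -328.9  166. ] [ 0.2 -0.4 -4.9] 0.30423399096451637
top {'centre': [478.3, 191.9], 'score': 0.95}
scene {'centre': [223.0, 240.5], 'score': 0.72}
(array([ 583. , -327.8,  194.5]), np.float64(1.079855844153368))
to [  -6.  -341.8   -2. ] turn 14.9
```

View pics/p3.png

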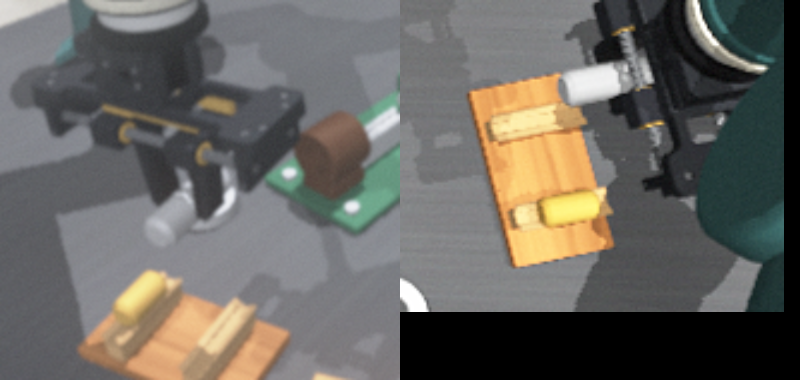

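The picture shows the pin held horizontally and roughly centred in the pads, near scene (223,240), with its groove empty. I'll carry it over the cradle.

Emit:
step_arm([
  [[-1, -20, 0], 2],
  [[-2, -65, 0], 4],
  [[-3, -115, 0], 7],
  [[-4, -170, 0], 10],
  [[-5, -225, 0], 13],
  [[-6, -280, 0], 14.9],
  [[-6, -320, 0], 14.9],
  [[-6, -342, 0], 14.9],
])

```text
time_s: 10.78
tool_pos: [497.4, 6.1, 161.4]
eef_rot: [-180.0, 0.1, -1.9]
force: [-0.1, -0.7, -5.4]
finger_gap: 0.304
```

Emit:
step_arm([
  [[0, 0, 15], 0],
  [[0, 0, 40], 0],
  [[0, 0, 40], 0],
  [[0, 0, 40], 0],
])

```text
time_s: 11.28
tool_pos: [499.1, 3.4, 122.4]
eef_rot: [180.0, 0.1, -2.1]
force: [-0.0, -0.5, -4.5]
finger_gap: 0.303
```

```bash
python3 - <<'E'
from h import *
np.set_printoptions(precision=1,suppress=True)
o=observe();print(o["tool_pos"],o["eef_rot"],o["force"],o["finger_gap"])
f=grab_frame("top");g=grab_frame("scene");r=[];zp=o["tool_pos"][2]+28
for n,fr in(("top",f),("scene",g)):
  c=place_of(fr,"pin")[:2];print(n,c);r.append(ray(fr,c[0]["centre"]))
  m=cut_out(fr,"pin")
  if m: ys,xs=np.nonzero(m[0]["mask"]);P=np.array([atz(fr,(x,y),zp)[:2] for x,y in zip(xs,ys)]);print(m[0]["score"],P.min(0),P.max(0))
  for q in("cradle","eye_mouth","ram_tip"):
    for c in place_of(fr,q)[:1]:print(n,q,c["score"],atz(fr,c["centre"],61))
print(tri(*r))
a=cv2.resize(f["image"][170:300,220:380],None,fx=2.5,fy=2.5);b=cv2.resize(g["image"][110:270,250:410],None,fx=2.4,fy=2.4)
w=np.zeros((390,800,3),np.uint8);w[:325,:400]=a;w[:384,400:784]=b
cv2.imwrite("pics/p4.png",w)
E
```

```text
[499.1   3.4 122.4] [180.    0.1  -2.1] [-0.  -0.5 -4.5] 0.30263146457428697
top []Traceback (most recent call last):
  File "<stdin>", line 6, in <module>
IndexError: list index out of range
```

```bash
python3 - <<'E'
from h import *
f=grab_frame("top");g=grab_frame("scene");o=observe()
print(place_of(g,"pin")[:1])
gi=g["image"].copy()
t=np.array(o["tool_pos"]);u=np.array([-.0349,-.9994,0])
a=cv2.resize(f["image"][150:300,220:380],None,fx=2.5,fy=2.5)
s=3.6;b=cv2.resize(gi[140:260,265:375],None,fx=s,fy=s)
for l in(-40,40):
    q=(proj(g,t+[0,0,28]+l*u)-[265,140]+.5)*s;cv2.circle(b,tuple(int(v) for v in q),3,(255,0,255),-1)
O=np.array([500.3,54.2,60])
for l in(0,4,96,100):
    q=(proj(g,O+l*u)-[265,140]+.5)*s;cv2.circle(b,tuple(int(v) for v in q),3,(0,255,255),-1)
w=np.zeros((440,800,3),np.uint8);w[:375,:400]=a;w[:432,400:796]=b
cv2.imwrite("pics/p4.png",w)
E
```

```text
[{'centre': [315.8, 164.6], 'score': 0.62}]
```

View pics/p4.png

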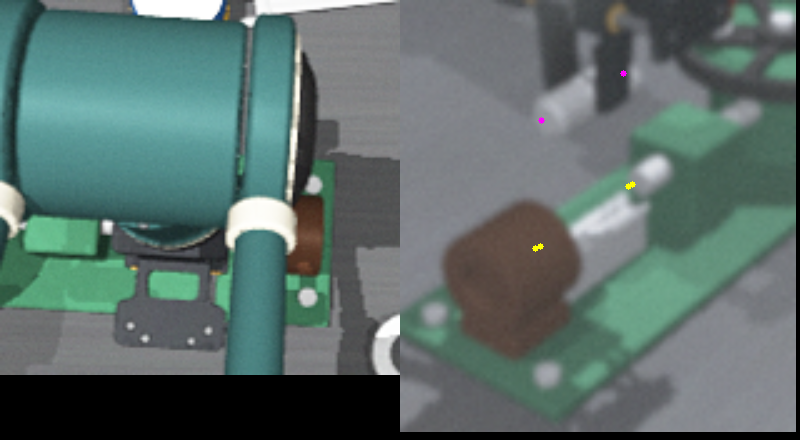

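The scene crop shows the pin above the cradle with lengthwise alignment within about 3 mm. Next I'll descend by feel.

Emit:
step_arm([
  [[-1, 0, 20], 0],
  [[-1, 0, 40], 0],
  [[-1, 0, 55], 0],
  [[-1, 0, 62], 0],
  [[-1, 0, 62], 0],
  [[-1, 0, 62], 0],
])

```text
time_s: 12.32
tool_pos: [499.0, 4.1, 61.5]
eef_rot: [180.0, -0.1, -2.0]
force: [-0.4, -0.2, -3.8]
finger_gap: 0.302
```

Emit:
step_arm([
  [[0, 0, 2], 0],
  [[0, 0, 4], 0],
  [[0, 0, 6], 0],
  [[0, 0, 8], 0],
  [[0, 0, 8], 0],
])

```text
time_s: 12.95
tool_pos: [497.9, 4.1, 52.5]
eef_rot: [-180.0, 0.0, -2.0]
force: [0.6, -0.4, -4.4]
finger_gap: 0.308
```

Emit:
step_arm([
  [[0, 0, 2], 0],
  [[0, 0, 4], 0],
  [[0, 0, 6], 0],
  [[0, 0, 6], 0],
])

```text
time_s: 13.45
tool_pos: [497.9, 4.1, 46.5]
eef_rot: [-180.0, 0.0, -2.0]
force: [0.5, 0.2, -4.6]
finger_gap: 0.301
```

Emit:
step_arm([
  [[0, 0, 2], 0],
  [[0, 0, 4], 0],
  [[0, 0, 6], 0],
  [[0, 0, 8], 0],
  [[0, 0, 8], 0],
])

```text
time_s: 14.08
tool_pos: [497.9, 4.1, 38.5]
eef_rot: [-180.0, 0.0, -2.0]
force: [0.6, 0.2, -4.8]
finger_gap: 0.309
```

Emit:
step_arm([
  [[0, 0, 2], 0],
  [[0, 0, 4], 0],
  [[0, 0, 5], 0],
  [[0, 0, 5], 0],
])

```text
time_s: 14.58
tool_pos: [498.6, 4.1, 34.0]
eef_rot: [180.0, -0.0, -2.0]
force: [0.5, -0.1, -3.5]
finger_gap: 0.301
```

Emit:
step_arm([
  [[0, 0, 1], 0],
  [[0, 0, 2], 0],
  [[0, 0, 2], 0],
])

```text
time_s: 14.95
tool_pos: [499.8, 4.0, 33.0]
eef_rot: [180.0, -0.2, -2.0]
force: [0.5, -0.5, 4.6]
finger_gap: 0.304
```

Emit:
step_arm([
  [[0, 0, 0], 0],
  [[0, 0, 0], 0],
  [[0, 0, 0], 0],
  [[0, 0, -5], 0],
  [[0, 0, -30], 0],
  [[0, 0, -80], 0],
  [[0, 0, -140], 0],
  [[0, 0, -180], 0],
], jaw=60)

```text
time_s: 15.95
tool_pos: [499.1, 4.1, 215.2]
eef_rot: [180.0, -0.2, -2.0]
force: [-0.1, -0.4, 0.0]
finger_gap: 0.683
```

Emit:
step_arm([
  [[-10, -30, 0], 0],
  [[-20, -90, 0], 0],
  [[-35, -150, 0], 0],
  [[-40, -180, 0], 0],
  [[-40, -180, 0], 0],
])

```text
time_s: 16.58
tool_pos: [464.0, 187.1, 212.0]
eef_rot: [-180.0, -0.0, -1.8]
force: [0.9, 0.3, -0.3]
finger_gap: 0.679
```

```bash
python3 - <<'E'
from h import *
np.set_printoptions(precision=1,suppress=True)
f=grab_frame("top");g=grab_frame("scene");r=[]
for n,fr in(("top",f),("scene",g)):
  c=place_of(fr,"pin")[:2];print(n,[(x["centre"],round(x["score"],2),atz(fr,x["centre"],60)) for x in c])
  for q in("grip",):
    c=cut_out(fr,q)[:1]
    for x in c:
      ys,xs=np.nonzero(x["mask"]);print(q,n,x["score"],x["centre"],xs.min(),xs.max(),ys.min(),ys.max())
    for x in place_of(fr,q)[:1]:print(q,x["score"],x["centre"],atz(fr,x["centre"],134))
  im=fr["image"].astype(int);red=(im[...,2]>110)&(im[...,2]>1.9*im[...,1])&(im[...,2]>1.9*im[...,0])
  k,l,s,c=cv2.connectedComponentsWithStats(red.astype(np.uint8))
  for i in range(1,k):
    if s[i,4]>25:print(n,s[i],c[i])
  # predicted handle bottom/top
  print(n,"pred",[proj(fr,(454.8,220.1,z)) for z in(106,134,154)],"hub",proj(fr,(498.65,244.7,113)))
a=cv2.resize(f["image"][180:290,125:255],None,fx=3,fy=3);b=cv2.resize(g["image"][110:240,270:420],None,fx=2.7,fy=2.7)
w=np.zeros((360,800,3),np.uint8);w[:330,:390]=a;w[:351,395:800]=b
cv2.imwrite("pics/p5.png",w)
E
```

```text
top [([295.0, 241.3], 0.62, array([498.5,   7.2,  60. ]))]
grip top 0.72 [183.6, 258.2] 176 189 252 263
grip 0.62 [181.3, 258.3] [453.1 217.6 134. ]
top [175 251  14  13 108] [180.4 257.7]
top pred [array([185.1, 258.2]), array([180.1, 257.4]), array([176.2, 256.8])] hub [173.7 235.3]
scene [([314.1, 197.3], 0.77, array([489. ,   8.5,  60. ]))]
grip scene 0.61 [327.0, 213.2] 263 409 168 256
grip 0.64 [351.6, 140.2] [467.2 202.1 134. ]
scene [349 129   8  18 119] [352.9 137.5]
scene pred [array([351.2, 146.1]), array([351.5, 136.9]), array([351.7, 130.1])] hub [369.4 144.7]
```

View pics/p5.png

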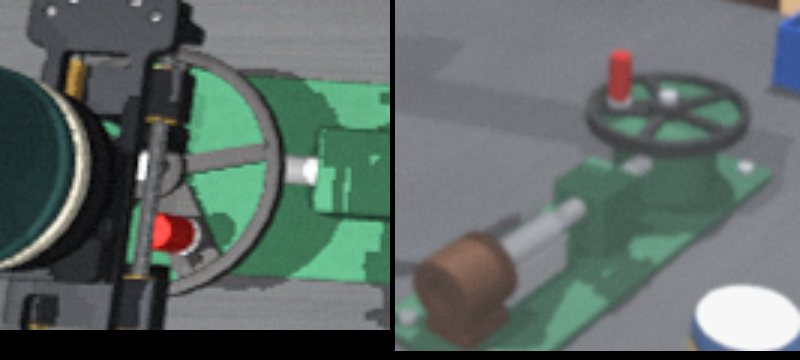

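The wheel, handle (scene 352,137) and hub (scene 371,145) are clear. The pin lies in the cradle between the ram and the eye. Next I'll bring the open fingers over the handle.

Emit:
step_arm([
  [[-5, -15, 0], 0],
  [[-10, -33, 0], 0],
  [[-10, -33, 0], 0],
  [[-10, -33, 20], 0],
  [[-10, -33, 30], 0],
  [[-10, -33, 30], 0],
  [[-10, -33, 30], 0],
], jaw=42)

```text
time_s: 17.85
tool_pos: [456.1, 218.8, 182.2]
eef_rot: [-180.0, -0.0, -2.0]
force: [-0.3, -0.2, -0.4]
finger_gap: 0.477
```

```bash
python3 - <<'E'
from h import *
o=observe();print(o["tool_pos"],o["force"]);to(454.8,220,118,-2)
E
```

```text
[456.05653195 218.84439112 182.23162837] [-0.28855783 -0.22389711 -0.43933418]
to [-1.3 -1.1 64.2] turn -0.0
```

Emit:
step_arm([
  [[-1, -1, 10], 0],
  [[-1, -1, 20], 0],
  [[-1, -1, 30], 0],
  [[-1, -1, 40], 0],
  [[-1, -1, 50], 0],
  [[-1, -1, 60], 0],
  [[-1, -1, 64], 0],
  [[-1, -1, 64], 0],
])

```text
time_s: 18.85
tool_pos: [454.6, 219.7, 117.4]
eef_rot: [180.0, 0.0, -2.0]
force: [0.1, 0.3, 0.1]
finger_gap: 0.476
```

Emit:
step_arm([
  [[0, 0, 0], 0],
  [[0, 0, 0], 0],
  [[0, 0, 0], 0],
  [[0, 0, 0], 0],
], jaw=28, squeeze=10)

```text
time_s: 19.35
tool_pos: [454.9, 219.8, 118.0]
eef_rot: [-180.0, -0.0, -2.0]
force: [-0.2, 0.9, -0.0]
finger_gap: 0.317
```

Emit:
step_arm([
  [[0, 0, 0], 0],
  [[0, 0, 0], 0],
  [[0, 0, 0], 0],
  [[0, 0, 0], 0],
], jaw=15, squeeze=30)

```text
time_s: 19.85
tool_pos: [455.1, 219.8, 118.0]
eef_rot: [-180.0, -0.0, -2.0]
force: [2.7, -0.1, 0.9]
finger_gap: 0.25
```

```bash
python3 - <<'E'
from h import *
o=observe();print(o["tool_pos"],o["force"],o["finger_gap"])
E
```

```text
[455.13376638 219.83053188 117.9629889 ] [ 2.7125576  -0.10552272  0.89757628] 0.24992226839954879
```

```bash
cat > turn.py <<'E'
import sys,json,os
from h import *
from scipy.optimize import least_squares
# usage: turn.py <cmdX> <cmdY> <deg per call> ; log of unloaded handle points kept in log.json
cx,cy,deg=map(float,sys.argv[1:4])
o=observe();F=np.array(o["force"])[:2];cmd=np.array([cx,cy]);L=json.load(open("log.json")) if os.path.exists("log.json") else []
h=cmd+F/4;L.append(list(h));json.dump(L,open("log.json","w"));P=np.array(L)
C0=np.array([498.65,244.5])
res=lambda p:np.r_[(np.hypot(*(P-p[:2]).T)-p[2])/.4,(p[:2]-C0)/2.,(p[2]-50)/4]
p=least_squares(res,[*C0,50]).x;C,R=p[:2],p[2]
ang=lambda q:np.degrees(np.arctan2(*(q-C)[::-1]))
r=(h-C)/np.linalg.norm(h-C);t=np.array([-r[1],r[0]])
a=np.array([ang(q) for q in P]);w=np.degrees(np.unwrap(np.radians(a)));
print("t",round(o["time_s"],2),"meas-cmd",np.round(np.array(o["tool_pos"])[:2]-cmd,1),"F rad/tan",round(F@r,1),round(F@t,1),"C,R",np.round(p,1),"wheel deg",round(w[-1]-w[0],1),"gap",round(o["finger_gap"],3))
e=np.radians(o["eef_rot"][2]);X=np.array([np.cos(e),np.sin(e)]);Y=np.array([np.sin(e),-np.cos(e)])
th=np.radians(ang(cmd));n=int(sys.argv[4]) if len(sys.argv)>4 else 7
rows=[]
for i in range(1,n+1):
    b=th+np.radians(deg)*i/n;q=C+R*np.array([np.cos(b),np.sin(b)]);d=q-cmd;rows.append([[round(d@X,1),round(d@Y,1),0],0])
d=rows[-1][0];new=cmd+d[0]*X+d[1]*Y
print(json.dumps(rows+[rows[-1]]));print("next cmd",np.round(new,2), "yaw",round(o["eef_rot"][2],2))
E
rm -f log.json; python3 turn.py 454.9 219.8 20 7
```

```text
t 19.85 meas-cmd [0.2 0. ] F rad/tan -2.3 1.4 C,R [498.7 244.5  49.7] wheel deg 0.0 gap 0.25
[[[1.8, 1.8, 0], 0], [[3.3, 3.8, 0], 0], [[4.8, 5.7, 0], 0], [[6.5, 7.6, 0], 0], [[8.2, 9.4, 0], 0], [[10.0, 11.0, 0], 0], [[11.9, 12.6, 0], 0], [[11.9, 12.6, 0], 0]]
next cmd [466.35 206.79] yaw -2.03
```

Emit:
step_arm([
  [[1.8, 1.8, 0], 0],
  [[3.3, 3.8, 0], 0],
  [[4.8, 5.7, 0], 0],
  [[6.5, 7.6, 0], 0],
  [[8.2, 9.4, 0], 0],
  [[10.0, 11.0, 0], 0],
  [[11.9, 12.6, 0], 0],
  [[11.9, 12.6, 0], 0],
])

```text
time_s: 20.85
tool_pos: [466.5, 206.4, 117.8]
eef_rot: [180.0, -0.0, -2.0]
force: [-2.3, 2.1, 2.6]
finger_gap: 0.254
```

```bash
python3 turn.py 466.35 206.79 25 7
```

```text
t 20.85 meas-cmd [ 0.2 -0.4] F rad/tan -0.1 -3.1 C,R [498.7 244.6  49.7] wheel deg 18.6 gap 0.254
[[[2.5, 1.8, 0], 0], [[5.1, 3.5, 0], 0], [[7.8, 5.1, 0], 0], [[10.6, 6.4, 0], 0], [[13.4, 7.6, 0], 0], [[16.4, 8.6, 0], 0], [[19.4, 9.4, 0], 0], [[19.4, 9.4, 0], 0]]
next cmd [485.4  196.71] yaw -2.04
```

Emit:
step_arm([
  [[2.5, 1.8, 0], 0],
  [[5.1, 3.5, 0], 0],
  [[7.8, 5.1, 0], 0],
  [[10.6, 6.4, 0], 0],
  [[13.4, 7.6, 0], 0],
  [[16.4, 8.6, 0], 0],
  [[19.4, 9.4, 0], 0],
  [[19.4, 9.4, 0], 0],
])

```text
time_s: 21.85
tool_pos: [485.7, 196.2, 117.8]
eef_rot: [180.0, -0.0, -2.0]
force: [-3.6, 1.5, 5.2]
finger_gap: 0.255
```

```bash
python3 turn.py 485.4 196.71 30 7
```

```text
t 21.85 meas-cmd [ 0.3 -0.5] F rad/tan -0.4 -3.9 C,R [498.5 244.7  49.6] wheel deg 43.5 gap 0.255
[[[3.7, 0.6, 0], 0], [[7.3, 1.1, 0], 0], [[11.1, 1.2, 0], 0], [[14.8, 1.1, 0], 0], [[18.5, 0.7, 0], 0], [[22.1, 0.1, 0], 0], [[25.7, -0.9, 0], 0], [[25.7, -0.9, 0], 0]]
next cmd [511.12 196.7 ] yaw -2.03
```

Emit:
step_arm([
  [[3.7, 0.6, 0], 0],
  [[7.3, 1.1, 0], 0],
  [[11.1, 1.2, 0], 0],
  [[14.8, 1.1, 0], 0],
  [[18.5, 0.7, 0], 0],
  [[22.1, 0.1, 0], 0],
  [[25.7, -0.9, 0], 0],
  [[25.7, -0.9, 0], 0],
])

```text
time_s: 22.85
tool_pos: [510.1, 195.5, 117.7]
eef_rot: [179.9, 0.1, -2.0]
force: [-6.0, -1.5, 7.1]
finger_gap: 0.253
```

```bash
python3 turn.py 511.12 196.70 30 7
```

```text
t 22.85 meas-cmd [-1.  -1.2] F rad/tan 0.1 -6.2 C,R [498.5 244.6  49.6] wheel deg 72.9 gap 0.253
[[[3.5, -1.2, 0], 0], [[6.9, -2.7, 0], 0], [[10.2, -4.4, 0], 0], [[13.4, -6.3, 0], 0], [[16.3, -8.5, 0], 0], [[19.2, -10.9, 0], 0], [[21.8, -13.5, 0], 0], [[21.8, -13.5, 0], 0]]
next cmd [533.38 209.43] yaw -2.01
```

Emit:
step_arm([
  [[3.5, -1.2, 0], 0],
  [[6.9, -2.7, 0], 0],
  [[10.2, -4.4, 0], 0],
  [[13.4, -6.3, 0], 0],
  [[16.3, -8.5, 0], 0],
  [[19.2, -10.9, 0], 0],
  [[21.8, -13.5, 0], 0],
  [[21.8, -13.5, 0], 0],
])

```text
time_s: 23.85
tool_pos: [532.2, 206.8, 117.7]
eef_rot: [179.7, 0.2, -2.0]
force: [-6.5, -5.1, 8.5]
finger_gap: 0.253
```

```bash
python3 turn.py 533.38 209.43 30 7
```

```text
t 23.85 meas-cmd [-1.2 -2.6] F rad/tan -0.7 -8.2 C,R [498.3 244.4  49.4] wheel deg 102.7 gap 0.253
[[[2.3, -2.9, 0], 0], [[4.5, -5.9, 0], 0], [[6.5, -9.0, 0], 0], [[8.2, -12.3, 0], 0], [[9.7, -15.6, 0], 0], [[10.9, -19.1, 0], 0], [[11.9, -22.7, 0], 0], [[11.9, -22.7, 0], 0]]
next cmd [546.06 231.7 ] yaw -1.99
```

```bash
cat > fix.py <<'E'
import json
M=[(455.1,219.8,2.7,-.1),(466.5,206.4,-2.3,2.1),(485.7,196.2,-3.6,1.5),(510.1,195.5,-6,-1.5)]
json.dump([[a+c/4,b+d/4] for a,b,c,d in M],open("log.json","w"))
E
python3 fix.py; sed -i 's|h=cmd+F/4|h=np.array(o["tool_pos"])[:2]+F/4|' turn.py; python3 turn.py 533.38 209.43 30 7
```

```text
t 23.85 meas-cmd [-1.2 -2.6] F rad/tan -0.2 -8.2 C,R [499.2 244.2  49.8] wheel deg 99.8 gap 0.253
[[[3.2, -2.1, 0], 0], [[5.5, -5.0, 0], 0], [[7.5, -8.2, 0], 0], [[9.2, -11.5, 0], 0], [[10.8, -14.9, 0], 0], [[12.0, -18.4, 0], 0], [[13.0, -22.0, 0], 0], [[13.0, -22.0, 0], 0]]
next cmd [547.14 230.96] yaw -1.99
```

Emit:
step_arm([
  [[3.0, -2.1, 0], 0],
  [[5.4, -5.0, 0], 0],
  [[7.4, -8.2, 0], 0],
  [[9.2, -11.5, 0], 0],
  [[10.8, -14.9, 0], 0],
  [[12.0, -18.4, 0], 0],
  [[13.0, -22.0, 0], 0],
  [[13.0, -22.0, 0], 0],
])

```text
time_s: 24.85
tool_pos: [546.7, 227.3, 117.7]
eef_rot: [179.6, 0.1, -2.0]
force: [-5.8, -10.1, 7.2]
finger_gap: 0.252
```

```bash
python3 turn.py 547.14 230.96 30 7
```

```text
t 24.85 meas-cmd [-0.4 -3.7] F rad/tan -1.4 -11.5 C,R [499.2 244.4  50. ] wheel deg 127.4 gap 0.252
[[[1.0, -3.6, 0], 0], [[1.5, -7.3, 0], 0], [[1.7, -11.0, 0], 0], [[1.6, -14.8, 0], 0], [[1.2, -18.5, 0], 0], [[0.6, -22.2, 0], 0], [[-0.4, -25.8, 0], 0], [[-0.4, -25.8, 0], 0]]
next cmd [547.63 256.76] yaw -1.98
```

Emit:
step_arm([
  [[1.0, -3.6, 0], 0],
  [[1.5, -7.3, 0], 0],
  [[1.7, -11.0, 0], 0],
  [[1.6, -14.8, 0], 0],
  [[1.2, -18.5, 0], 0],
  [[0.6, -22.2, 0], 0],
  [[-0.4, -25.8, 0], 0],
  [[-0.4, -25.8, 0], 0],
], squeeze=45)

```text
time_s: 25.85
tool_pos: [548.9, 254.2, 117.8]
eef_rot: [179.8, -0.1, -2.0]
force: [-0.1, -5.5, 3.8]
finger_gap: 0.246
```

```bash
python3 turn.py 547.63 256.76 30 7
```

```text
t 25.85 meas-cmd [ 1.3 -2.5] F rad/tan -1.0 -5.5 C,R [499.3 244.6  50.2] wheel deg 159.6 gap 0.246
[[[-0.9, -3.7, 0], 0], [[-2.3, -7.1, 0], 0], [[-4.0, -10.5, 0], 0], [[-5.9, -13.7, 0], 0], [[-8.1, -16.8, 0], 0], [[-10.5, -19.6, 0], 0], [[-13.1, -22.3, 0], 0], [[-13.1, -22.3, 0], 0]]
next cmd [535.32 279.5 ] yaw -2.0
```

Emit:
step_arm([
  [[-0.9, -3.7, 0], 0],
  [[-2.3, -7.1, 0], 0],
  [[-4.0, -10.5, 0], 0],
  [[-5.9, -13.7, 0], 0],
  [[-8.1, -16.8, 0], 0],
  [[-10.5, -19.6, 0], 0],
  [[-13.1, -22.3, 0], 0],
  [[-13.1, -22.3, 0], 0],
])

```text
time_s: 26.85
tool_pos: [535.0, 280.1, 117.9]
eef_rot: [-180.0, 0.0, -2.0]
force: [0.0, -2.2, 3.6]
finger_gap: 0.245
```

```bash
python3 turn.py 535.32 279.50 35 7
```

```text
t 26.85 meas-cmd [-0.3  0.6] F rad/tan -1.5 -1.6 C,R [499.3 244.5  50.1] wheel deg 194.9 gap 0.245
[[[-3.4, -2.8, 0], 0], [[-6.9, -5.4, 0], 0], [[-10.6, -7.6, 0], 0], [[-14.6, -9.6, 0], 0], [[-18.6, -11.2, 0], 0], [[-22.8, -12.4, 0], 0], [[-27.1, -13.3, 0], 0], [[-27.1, -13.3, 0], 0]]
next cmd [508.7  293.74] yaw -2.01
```

Emit:
step_arm([
  [[-3.4, -2.8, 0], 0],
  [[-6.9, -5.4, 0], 0],
  [[-10.6, -7.6, 0], 0],
  [[-14.6, -9.6, 0], 0],
  [[-18.6, -11.2, 0], 0],
  [[-22.8, -12.4, 0], 0],
  [[-27.1, -13.3, 0], 0],
  [[-27.1, -13.3, 0], 0],
])

```text
time_s: 27.85
tool_pos: [507.8, 294.0, 117.8]
eef_rot: [-180.0, 0.1, -2.0]
force: [1.0, -1.9, 3.5]
finger_gap: 0.246
```

```bash
python3 turn.py 508.70 293.74 35 7
```

```text
t 27.85 meas-cmd [-0.9  0.3] F rad/tan -1.7 -1.3 C,R [499.3 244.4  50.1] wheel deg 230.4 gap 0.246
[[[-4.4, -0.3, 0], 0], [[-8.7, -0.4, 0], 0], [[-13.1, -0.1, 0], 0], [[-17.4, 0.6, 0], 0], [[-21.6, 1.6, 0], 0], [[-25.8, 3.0, 0], 0], [[-29.8, 4.8, 0], 0], [[-29.8, 4.8, 0], 0]]
next cmd [478.75 290.  ] yaw -2.02
```

Emit:
step_arm([
  [[-4.4, -0.3, 0], 0],
  [[-8.7, -0.4, 0], 0],
  [[-13.1, -0.1, 0], 0],
  [[-17.4, 0.6, 0], 0],
  [[-21.6, 1.6, 0], 0],
  [[-25.8, 3.0, 0], 0],
  [[-29.8, 4.8, 0], 0],
  [[-29.8, 4.8, 0], 0],
])

```text
time_s: 28.85
tool_pos: [478.2, 290.2, 117.9]
eef_rot: [-180.0, 0.0, -2.0]
force: [2.6, -0.7, 2.3]
finger_gap: 0.246
```

```bash
python3 turn.py 478.75 290.0 35 7
```

```text
t 28.85 meas-cmd [-0.5  0.2] F rad/tan -1.7 -2.1 C,R [499.3 244.4  50. ] wheel deg 264.6 gap 0.246
[[[-3.8, 2.1, 0], 0], [[-7.5, 4.5, 0], 0], [[-10.9, 7.3, 0], 0], [[-14.0, 10.3, 0], 0], [[-16.9, 13.6, 0], 0], [[-19.5, 17.1, 0], 0], [[-21.7, 20.8, 0], 0], [[-21.7, 20.8, 0], 0]]
next cmd [456.33 269.98] yaw -2.03
```

Emit:
step_arm([
  [[-3.8, 2.1, 0], 0],
  [[-7.5, 4.5, 0], 0],
  [[-10.9, 7.3, 0], 0],
  [[-14.0, 10.3, 0], 0],
  [[-16.9, 13.6, 0], 0],
  [[-19.5, 17.1, 0], 0],
  [[-21.7, 20.8, 0], 0],
  [[-21.7, 20.8, 0], 0],
])

```text
time_s: 29.85
tool_pos: [456.0, 270.4, 117.9]
eef_rot: [-179.9, 0.0, -2.0]
force: [3.0, 1.1, 2.0]
finger_gap: 0.247
```

```bash
python3 turn.py 456.33 269.98 35 7
```

```text
t 29.85 meas-cmd [-0.4  0.4] F rad/tan -2.0 -2.5 C,R [499.3 244.4  50.1] wheel deg 298.8 gap 0.247
[[[-2.0, 3.9, 0], 0], [[-3.5, 8.0, 0], 0], [[-4.8, 12.2, 0], 0], [[-5.6, 16.4, 0], 0], [[-6.1, 20.8, 0], 0], [[-6.2, 25.2, 0], 0], [[-5.9, 29.5, 0], 0], [[-5.9, 29.5, 0], 0]]
next cmd [449.38 240.71] yaw -2.04
```

Emit:
step_arm([
  [[-2.0, 3.9, 0], 0],
  [[-3.5, 8.0, 0], 0],
  [[-4.8, 12.2, 0], 0],
  [[-5.6, 16.4, 0], 0],
  [[-6.1, 20.8, 0], 0],
  [[-6.2, 25.2, 0], 0],
  [[-5.9, 29.5, 0], 0],
  [[-5.9, 29.5, 0], 0],
])

```text
time_s: 30.85
tool_pos: [448.9, 240.6, 117.8]
eef_rot: [180.0, 0.0, -2.0]
force: [1.0, 2.2, 3.3]
finger_gap: 0.247
```

```bash
python3 turn.py 449.38 240.71 27 7
```

```text
t 30.85 meas-cmd [-0.5 -0.1] F rad/tan -1.2 -2.1 C,R [499.3 244.4  50.1] wheel deg 334.2 gap 0.247
[[[0.4, 3.3, 0], 0], [[1.1, 6.6, 0], 0], [[2.1, 9.9, 0], 0], [[3.2, 13.0, 0], 0], [[4.6, 16.1, 0], 0], [[6.1, 19.1, 0], 0], [[7.9, 22.0, 0], 0], [[7.9, 22.0, 0], 0]]
next cmd [456.49 218.44] yaw -2.04
```

Emit:
step_arm([
  [[0.4, 3.3, 0], 0],
  [[1.1, 6.6, 0], 0],
  [[2.1, 9.9, 0], 0],
  [[3.2, 13.0, 0], 0],
  [[4.6, 16.1, 0], 0],
  [[6.0, 18.9, 0], 0],
  [[7.5, 21.5, 0], 0],
  [[7.5, 21.5, 0], 0],
])

```text
time_s: 31.85
tool_pos: [456.3, 218.3, 117.8]
eef_rot: [179.9, -0.0, -2.0]
force: [-1.0, 2.4, 5.0]
finger_gap: 0.247
```

```bash
python3 turn.py 456.1 218.94 1 1
```

```text
t 31.85 meas-cmd [ 0.2 -0.6] F rad/tan -0.4 -2.5 C,R [499.3 244.4  50.1] wheel deg 361.0 gap 0.247
[[[0.5, 0.7, 0], 0], [[0.5, 0.7, 0], 0]]
next cmd [456.57 218.22] yaw -2.04
```

Emit:
step_arm([
  [[0, 0, 0], 0],
  [[0, 0, 0], 0],
  [[0, 0, 0], 0],
  [[0, 0, 0], 0],
], jaw=42)

```text
time_s: 32.35
tool_pos: [455.8, 218.7, 117.4]
eef_rot: [180.0, 0.0, -2.0]
force: [-0.5, 0.0, 0.1]
finger_gap: 0.475
```

Emit:
step_arm([
  [[0, 0, -10], 0],
  [[0, 0, -25], 0],
  [[0, 0, -45], 0],
  [[0, 0, -80], 0],
  [[-40, 30, -120], 0],
  [[-60, 80, -120], 0],
  [[-60, 130, -120], 0],
  [[-60, 130, -120], 0],
])

```text
time_s: 33.35
tool_pos: [391.7, 89.0, 239.5]
eef_rot: [-180.0, -0.2, -2.3]
force: [-1.0, 0.7, -0.2]
finger_gap: 0.48
```

```bash
python3 - <<'E'
from h import *
np.set_printoptions(precision=1,suppress=True)
o=observe();print(o["tool_pos"],o["force"],o["time_s"])
f=grab_frame("top");g=grab_frame("scene")
a=cv2.resize(f["image"][180:290,125:365],None,fx=2.6,fy=2.6)
b=cv2.resize(g["image"][110:250,270:430],None,fx=2.1,fy=2.1);w=np.zeros((590,640,3),np.uint8);w[:286,:624]=a;w[290:290+294,:336]=b
cv2.imwrite("pics/p6.png",w)
for n,fr in(("top",f),("scene",g)):
  for q in("pin","ram_tip","grip"):print(n,q,[(x["centre"],round(x["score"],2)) for x in place_of(fr,q)[:1]])
E
```

```text
[391.7  89.  239.5] [-1.   0.7 -0.2] 33.35
top pin [([328.1, 240.1], 0.7)]
top ram_tip [([275.4, 237.0], 0.44)]
top grip []
scene pin [([297.3, 210.4], 0.36)]
scene ram_tip [([331.6, 186.9], 0.63)]
scene grip [([353.1, 139.0], 0.71)]
```

View pics/p6.png

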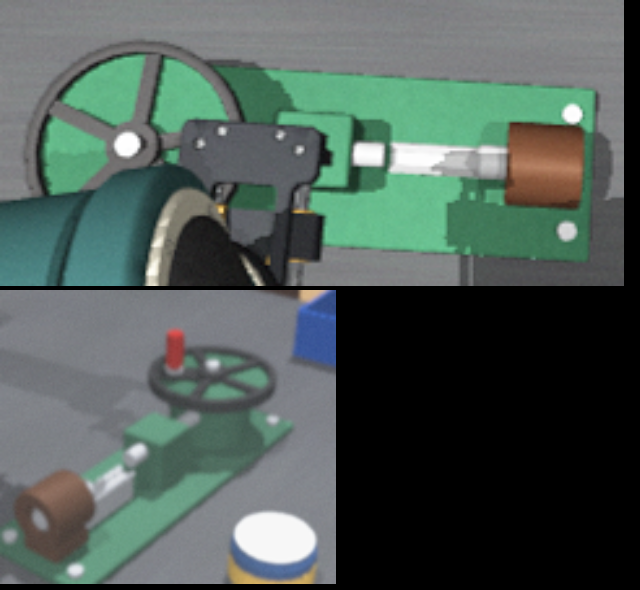

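The picture shows the pin through the eye (end visible in the bore), the ram drawn back, and the handle and spokes in their starting positions.

```bash
python3 -c "
from rig import *
job_done();print(observe()['time_s'])"
```

```text
the job is handed in; nothing more can be done
the job is handed in; nothing more can be done
```

I laid the pin in the cradle, let go of it, and turned the flywheel one full turn counter-clockwise. I then released the handle, moved the arm clear and handed the job in at about 33 s. The hand-in gives no verdict.

- **Grasp:** The first grasp on the pin failed: it closed too high, slipped off and left the pin in the rack. The second, about 8 mm deeper, held.
- **Placing:** The lowering was free of contact until the pin seated at the expected height. The pictures then showed it between ram and eye, 3 to 5 mm from mid-cradle and inside the ±12.5 mm allowed.
- **Turn:** I went round in steps of 20 to 35°, correcting the circle's centre from the felt force. At the checks between steps, the radial force stayed within about 2.3 N (limit 16 N). The force along the rim peaked at about 11.5 N (limit 24 N). Forces within each step were not recorded.
- **Last checks:** The force-based estimate put the wheel at about 361°, and the spokes and handle matched the start picture to about 1.5°. The last pictures show the pin through the eye, the ram drawn back and the robot clear. I did not measure the pin's depth in the eye to the millimetre, and I did not re-measure the loose parts, though the arm kept away from them.
- **Disagreements:** The scene camera read about 3 mm off the top camera. An upward force of up to 8.5 N showed at the tool while turning; I did not find its cause. It was gone after release.

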